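# Clear the pile back into the shadow-board inlays

### The job

Somebody has left the bench things in a pile on the packing board. Take the pile apart from the top down (marker, calculator, oblong tin, blade card), laying each thing flat in the foam inlay cut to its own shape, fully down in the pocket, before you take the next. Leave the tape roll and the cutter in front where they are.

Things in the scene. Friction and masses are not known exactly. Their poses are not given: they have to be found in the camera images.
- pen_c (a point): Marker pen, 130 mm long, 18 x 18 mm thick (lies as if square, does not roll), the top of the pile: it lies across the calculator's keys. Point at its centre; its y axis runs along its length. Grip across the barrel at its middle.
- calc_c (a point): Grey desk calculator, 100 x 68 mm, second from the top. Its top slopes along its length from 11 to 17 mm high (14 mm at the middle, keys up to 2 mm more); sides upright. Point on its centre line 8 mm above its underside; x axis along its length, z up. Grip across the 68 mm width at its middle.
- tin_c (a point): Plain dark metal oblong tin with half-round ends, lid shut and fixed, 104 x 52 mm, 16 mm high, third from the top; it lies crosswise under the calculator, its ends showing. Point at its centre, 8 mm above its underside; x axis along its length. Grip across the 52 mm width at its middle.
- card_c (a point): Flat blister card of spare blades, 118 x 62 mm, 12 mm thick, the bottom of the pile, lying on the board. Point at its centre, 6 mm above its underside; its y axis runs along its length. Grip by the long edges (62 mm apart) at its middle.
- pen_inlay_floor (a point): Flat foam inlay lying on the board, fixed, 10 mm high: 4 mm grey sheet below, black foam above with a pocket 6 mm deep cut for the marker: a long narrow groove 140 x 28 mm, no finger notches, inlay 160 x 48 mm. This point is the centre of the pocket floor (4 mm above the board); its x axis runs along the pocket's length, z up.
- calc_inlay_floor (a point): Flat foam inlay lying on the board, fixed, 10 mm high: 4 mm grey sheet below, black foam above with a pocket 6 mm deep cut for the calculator: a broad rectangle 110 x 78 mm, inlay 130 x 98 mm, with an open finger notch 46 mm wide through the foam (down to the grey sheet) in the middle of each long side. This point is the centre of the pocket floor (4 mm above the board); its x axis runs along the pocket's length, z up.
- tin_inlay_floor (a point): Flat foam inlay lying on the board, fixed, 10 mm high: 4 mm grey sheet below, black foam above with a pocket 6 mm deep cut for the oblong tin: a pocket with bevelled corners for the round ends, 114 x 62 mm, inlay 134 x 82 mm, with an open finger notch 46 mm wide through the foam (down to the grey sheet) in the middle of each long side. This point is the centre of the pocket floor (4 mm above the board); its x axis runs along the pocket's length, z up.
- card_inlay_floor (a point): Flat foam inlay lying on the board, fixed, 10 mm high: 4 mm grey sheet below, black foam above with a pocket 6 mm deep cut for the blade card: a long slim rectangle 128 x 72 mm, inlay 148 x 92 mm, with an open finger notch 46 mm wide through the foam (down to the grey sheet) in the middle of each long side. This point is the centre of the pocket floor (4 mm above the board); its x axis runs along the pocket's length, z up.
- roll_c (a point): Bystander: roll of brown tape lying flat at the front left, 74 mm across, 25 mm high; point at its centre.
- knife_c (a point): Bystander: black cutter lying at the front, 134 mm long (about along y), 28 mm wide, 20 mm high; point at its centre.

How it is judged (in metres and radians):
On the way, in this order (a step that is already met when the one before it is completed fails the run):
1. the marker lies in its own inlay (horizontal distance between pen_c and pen_inlay_floor below 0.01 m and z of pen_c in the frame of pen_inlay_floor below 0.0121 m and angle between the y axis of pen_c and the x axis of pen_inlay_floor, either way round below 0.15 rad), for 0.2 s.
2. the calculator lies in its own inlay (horizontal distance between calc_c and calc_inlay_floor below 0.01 m and z of calc_c in the frame of calc_inlay_floor below 0.011 m and angle between the x axis of calc_c and the x axis of calc_inlay_floor, either way round below 0.15 rad and angle between calc_c's own z axis and vertical below 0.06 rad), for 0.2 s.
3. the oblong tin lies in its own inlay (horizontal distance between tin_c and tin_inlay_floor below 0.01 m and z of tin_c in the frame of tin_inlay_floor below 0.011 m and angle between the x axis of tin_c and the x axis of tin_inlay_floor, either way round below 0.15 rad and angle between tin_c's own z axis and vertical below 0.06 rad), for 0.2 s.
4. the blade card lies in its own inlay (horizontal distance between card_c and card_inlay_floor below 0.01 m and z of card_c in the frame of card_inlay_floor below 0.009 m and angle between the y axis of card_c and the x axis of card_inlay_floor, either way round below 0.15 rad and angle between card_c's own z axis and vertical below 0.06 rad), for 0.2 s.
At the end, for the whole second after the job is handed in: Marker, calculator, oblong tin and blade card each lie at rest in the pocket of their own inlay: centre within 10 mm of the pocket's centre, down on the pocket floor (within 3 mm), lengthwise along the pocket (within 0.15 rad), the flat things level (within 0.06 rad) (all of step 1 and all of step 2 and all of step 3 and all of step 4 and linear speed of each of pen, calc, tin, card below 0.02 m/s); the robot touches nothing.
It fails at once if the tape roll in front is pushed more than 30 mm (distance of roll_c from where it was at the start of the episode above 0.03 m).
It fails at once if the cutter in front is pushed more than 30 mm (distance of knife_c from where it was at the start of the episode above 0.03 m).
It also fails if it takes over 102 s, if anything falls off the work surface, if the arm or the gripper's body presses on something with over 40 N, if the wrist force passes 120 N, or if a joint passes its speed limit or range.

### The arm

A 6-joint arm with a two-finger parallel gripper is mounted at the origin on a cart in front of the work surface, level with it; the furniture and walls round the work are solid. World frame = base frame: x ahead of the robot, y to its left, z up, the work surface at z = 0. Lengths are in m, angles in degrees, forces in N, time in s.
With the tool pointing down it reaches from about 0.375 to 0.75 m from the base axis. Payload 9 kg.
Tool frame: the origin (TCP) lies where the fingers leave the gripper's body, on its centre line; the fingertips stand 73 mm ahead of it and the grasp point (between the pads) lies 54 mm ahead of it (robot.tip_reach is the distance from the TCP to the fingertips, in m); z points along the fingers, y is the line along which they close (so a half turn about z gives the same grasp; the last joint's range is limited). The gripper opens to 85 mm and grips with 20 to 120 N. Pads are 22 mm wide; open, the fingers measure 114 mm over their backs; the gripper's body (76 mm by 85 mm) begins 54 mm behind the grasp point. The pads swing forward as they close: fully open they stand 13 mm farther back than shut.
Start: joints at [-76.473, 5.964, 5.575, 89.605, 0, 77.527], TCP at [0.263, -0.539, 0.304] pointing down, gripper open.
Joint ranges: [-171.21, 171.21], [-48.23, 106.86], [-62.78, 66.21], [-105.2, 120.99], [-86.42, 89.51], [-180, 180]. Speed limits (degrees/s): [127.2, 127.2, 147.25, 180, 180, 180].

### API

Orientations are given as [roll, pitch, yaw] about the fixed x, y, z axes, in that order (R = Rz(yaw) Ry(pitch) Rx(roll)).
In Python, from plant import robot gives the robot as it stands. Calls block until the motion is done:
- robot.move_pose(position, orientation): joint-space move of the TCP to a pose.
- robot.line_to(position, vel=0.15, rotation=None, guard=None): straight line of the TCP; rotation=None keeps the orientation; vel is the mean speed in m/s. With guard (N) it stops when the force on the tool has changed by that much, and returns True; else False.
- robot.goto_joints(angles): joint-space move.
- robot.set_gripper(opening): finger opening in m; the grip force is fixed at half the most; returns when the fingers have stopped.
- robot.pause(seconds).
- robot.ik(position, orientation): joint angles nearest the present ones, or None.
- robot.observe(): the state.
- robot.grab_frame(name): name is "scene" or "top" or "wrist"; returns the picture (420x560x3 uint8, blue, green, red); there is no depth.
- robot.get_calibration(name): a dict with "vertical_fov" (degrees; the focal length in pixels is half the picture's height over the tangent of half this angle, whatever the lens; pixels are square), "cx", "cy" (the principal point, pixels), "rvec" (rotation vector, rad) and "tvec" (3), from world to camera coordinates, as OpenCV has them. Camera axes: x right, y down, z forward; pixel columns grow to the right and rows downward; lengths in m; the calibration is good to about 2 mm. The wrist camera is an equidistant fisheye: a pixel r from the principal point sees the ray r / f radians off the axis. A picture is of the moment at which its call begins: read the wrist's pose just before it. get_calibration takes no time and is no camera call; for the wrist camera it gives the pose at the moment of the call.
A pose or a line that the arm cannot do raises robot.IKError and nothing moves.
- robot.job_done(): hands the job in; it is judged then, once.
The state is a dict: "time": time; "q": joint angles; "qvel": joint speeds; "joint_torque": joint torques, N m; "tool_pos": TCP position; "tcp_rot": TCP orientation; "ft_force": force on the tool from outside, world axes, zero at the start; "torque": the same for the moment, N m; "gripper_width": finger opening in m; "gripper_force": force on a finger pad.
Only numpy, scipy, OpenCV 4.12 (cv2) and the standard library are available. Lean on these libraries where they do the work, as an engineer would, in place of code of your own. Each camera call takes 0.05 s, during which the arm holds its last target. There are 200 camera calls.

## Working session

There is one attempt and no reset: what is moved stays moved. The work goes in short steps, each a Python script; the robot and the scene stay as the last script left them, time stands still between calls to the robot, and variables do not carry over. Pictures are saved under pics/ and viewed, at most 14 in all, crops included, and the job is handed in when it is done.

```bash
mkdir -p pics; ls; python3 - <<'E'
from plant import robot
import cv2
for n in("top","scene"):
    cv2.imwrite(f"pics/{n}0.png",robot.grab_frame(n)); print(n,robot.get_calibration(n))
print(robot.observe())
E
```

```text
pics
top {'vertical_fov': 50.294655032008755, 'cx': 279.5866571299917, 'cy': 209.33894562276947, 'rvec': array([ 2.18786871, -2.15861838,  0.11003687]), 'tvec': array([-0.05487329,  0.52121666,  0.88715348])}
scene {'vertical_fov': 46.26330776457331, 'cx': 281.7293625407846, 'cy': 205.5541800906782, 'rvec': array([ 1.90139522, -0.78218048,  0.45926776]), 'tvec': array([-0.37452988,  0.20453144,  0.83887835])}
{'time': 0.1, 'q': array([-7.64735751e+01,  5.99421567e+00,  5.52999305e+00,  8.96041761e+01,
       -1.71307280e-03,  7.75269713e+01]), 'qvel': array([-0.06755315,  0.00126271,  0.03921468,  0.01778127, -0.03462337,
       -0.02738783]), 'joint_torque': array([ 6.51204857e-03, -5.58208144e+01,  5.04718745e+01,  1.31713366e-02,
       -2.32788916e-04, -2.81817330e-05]), 'tool_pos': array([ 0.26296939, -0.53905697,  0.30319544]), 'tcp_rot': array([-1.79932846e+02, -1.31001194e-02,  2.59994470e+01]), 'ft_force': array([ 0.05039624, -0.15604799, -0.93841978]), 'torque': array([ 0.03594036, -0.03084432,  0.00172446]), 'gripper_force': 0.0, 'gripper_width': 0.08520669592925148}
```

View pics/top0.png

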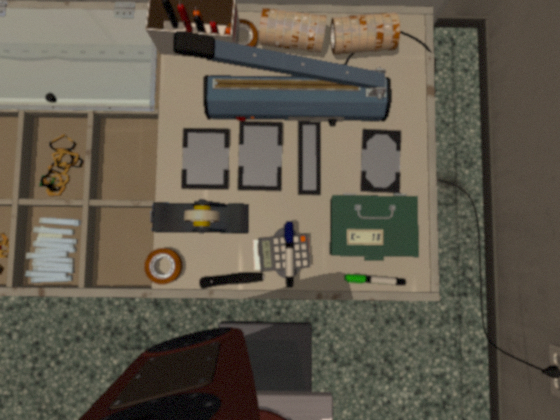

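View pics/scene0.png

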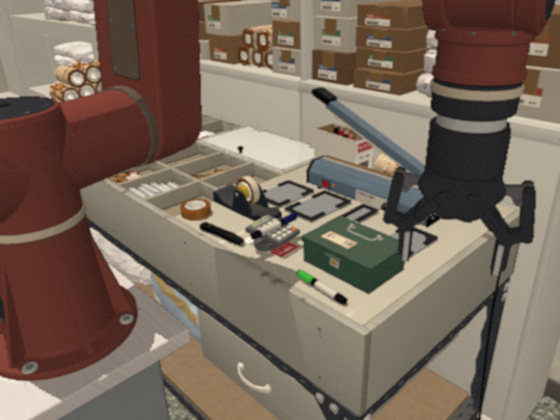

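The top view shows the inlays in a row: calc (206,158), card (260,156), pen (310,158) and tin (381,160). The pile is at (288,252), with the toolbox, tape stand, roll and cutter close to it. Next I'll localise everything and take a wrist look.

```bash
cat > h.py <<'E'
from plant import robot
import numpy as np, cv2
def ray(cal,uv,fish=False):
    uv=np.asarray(uv,float); f=210/np.tan(np.radians(cal["vertical_fov"]/2))
    d=(uv-[cal["cx"],cal["cy"]])/f
    if fish:
        r=np.linalg.norm(d); v=np.append(d/max(r,1e-9)*np.sin(r),np.cos(r))
    else: v=np.append(d,1)
    R=cv2.Rodrigues(np.asarray(cal["rvec"]))[0]
    return -R.T@cal["tvec"],R.T@v
def plane(cal,uv,z,fish=False):
    o,d=ray(cal,uv,fish); return (o+d*(z-o[2])/d[2])
def proj(cal,P,fish=False):
    f=210/np.tan(np.radians(cal["vertical_fov"]/2)); R=cv2.Rodrigues(np.asarray(cal["rvec"]))[0]
    p=R@np.asarray(P,float)+cal["tvec"]
    if fish:
        n=np.hypot(p[0],p[1]); q=p[:2]/max(n,1e-9)*np.arctan2(n,p[2])
    else: q=p[:2]/p[2]
    return q*f+[cal["cx"],cal["cy"]]
E
python3 - <<'E'
from h import *
im=cv2.imread("pics/top0.png"); c=robot.get_calibration("top")
g=im.max(2); m=(g<60).astype(np.uint8)
cs,_=cv2.findContours(m[110:205,175:410],cv2.RETR_CCOMP,cv2.CHAIN_APPROX_NONE,offset=(175,110))
for k in cs:
    if cv2.contourArea(k)<300: continue
    # rectify to metric plane z=.01
    P=np.array([plane(c,p[0],.01)[:2] for p in k],np.float32)
    print(cv2.boundingRect(k),cv2.minAreaRect(P*1000))
for n,uv,z in [("pen",(289,253),.06),("calc",(284,253),.04),("roll",(163,265),.025),("knifeL",(203,282),.02),("knifeR",(262,276),.02),("boxTL",(332,197),.08),("boxBR",(417,256),.08),("dispTR",(247,205),.05),("dispBR",(248,232),.05),("guill",(300,118),.05),("pen2",(346,279),.01)]: print(n,plane(c,uv,z).round(3))
w=robot.get_calibration("wrist"); R=cv2.Rodrigues(w["rvec"])[0]; print("wrist",-R.T@w["tvec"],R,w["vertical_fov"],w["cx"],w["cy"])
cv2.imwrite("pics/topc.png",cv2.resize(im[180:300,140:440],None,fx=2.6,fy=2.6,interpolation=cv2.INTER_CUBIC)*1)
E
```

```text
(299, 121, 21, 73) ((635.2354736328125, -108.35363006591797), (153.76182556152344, 42.332420349121094), 0.5169873833656311)
(301, 123, 17, 69) ((635.2175903320312, -108.2904052734375), (145.2530059814453, 33.805660247802734), 0.49208909273147583)
(205, 110, 132, 16) ((720.5853271484375, -25.787429809570312), (278.3023681640625, 21.676956176757812), 87.49884033203125)
pen [ 0.433 -0.067  0.06 ]
calc [ 0.433 -0.058  0.04 ]
roll [0.406 0.185 0.025]
knifeL [0.373 0.105 0.02 ]
knifeR [ 0.386 -0.014  0.02 ]
boxTL [ 0.542 -0.148  0.08 ]
boxBR [ 0.431 -0.31   0.08 ]
dispTR [0.527 0.017 0.05 ]
dispBR [0.474 0.014 0.05 ]
guill [ 0.706 -0.087  0.05 ]
pen2 [ 0.382 -0.186  0.01 ]
wrist [ 0.3374253  -0.50149617  0.37374743] [[ 4.38072509e-01 -8.98939572e-01 -3.50380372e-04]
 [-8.51004280e-01 -4.14838130e-01  3.22026461e-01]
 [-2.89627680e-01 -1.40772764e-01 -9.46730604e-01]] 65.70646984690485 282.51124283550763 211.7016909731441
```

View pics/topc.png

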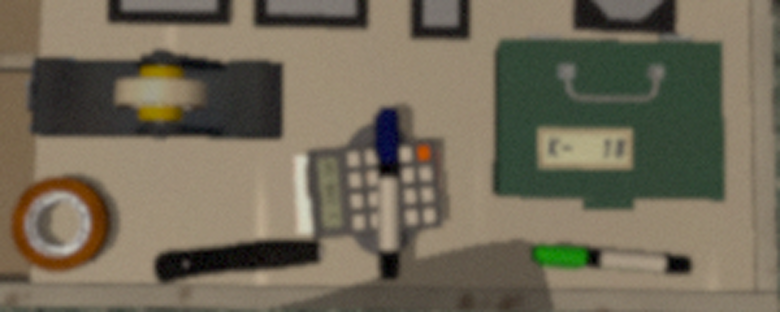

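The crop shows the pen along x on the calculator. The calculator lies along y, the tin is crosswise along x, and the card's white end is on the left and red on the right. Next I'll triangulate the obstacles and take wrist views.

```bash
cat >> h.py <<'E'
def tri(views):  # [(cal,uv,fish)]
    A=np.zeros((3,3));b=np.zeros(3)
    for c,uv,f in views:
        o,d=ray(c,uv,f);d/=np.linalg.norm(d);M=np.eye(3)-np.outer(d,d);A+=M;b+=M@o
    return np.linalg.solve(A,b)
def snap(name):
    cal=robot.get_calibration("wrist"); im=robot.grab_frame("wrist")
    cv2.imwrite(f"pics/{name}.png",im); np.save(f"pics/{name}.npy",cal,allow_pickle=True); return im,cal
def load(name): return cv2.imread(f"pics/{name}.png"),np.load(f"pics/{name}.npy",allow_pickle=True).item()
E
python3 - <<'E'
from h import *
t=robot.get_calibration("top");s=robot.get_calibration("scene")
print("lever tip",tri([(t,(180,42),0),(s,(318,92),0)]))
print("box corner near right",tri([(t,(417,256),0),(s,(402,262),0)]))
print("box corner left front",tri([(t,(331,256),0),(s,(306,233),0)]))
for n,p in [("w1",[.44,-.065,.30]),("w2",[.58,-.12,.30]),("w3",[.58,.06,.30])]:
    (robot.move_pose if n=="w1" else lambda p,o: robot.line_to(p,vel=.25))(p,[180,0,180]); snap(n)
print(robot.observe()["time"],robot.observe()["q"].round(1))
E
```

```text
lever tip [0.76871341 0.11542589 0.24515268]
box corner near right [ 0.44902409 -0.33838128  0.06666742]
box corner left front [ 0.43330148 -0.15281652  0.06396007]
3.7 [-7.   2.9  2.  89.1 -0.  -7. ]
```

View pics/w1.png

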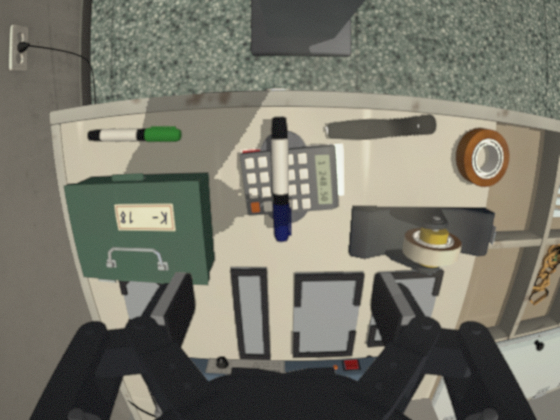

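View pics/w2.png

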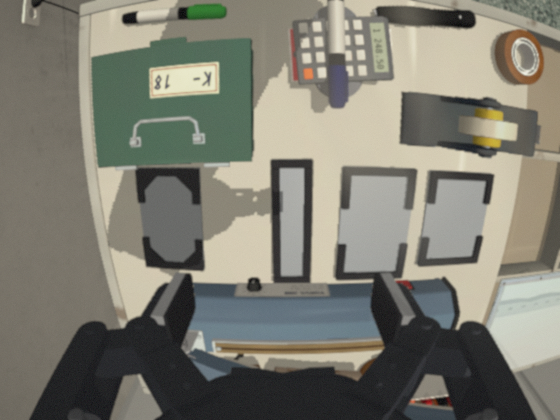

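View pics/w3.png

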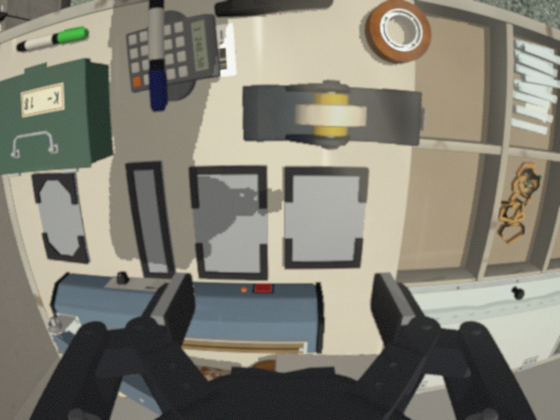

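The three wrist views show all four inlays and the whole pile. In w1 the pen runs from (280,118) to (284,240). In w2 the inlays are at (169,218), (292,220), (376,222) and (455,218).

```bash
python3 - <<'E'
from h import *
print("tip",robot.tip_reach)
for n,rois in [("w2",{"tin":(130,162,80,112),"pen":(266,152,52,136),"card":(330,160,90,124),"calc":(414,164,84,106)}),("w3",{"tin":(26,166,66,106),"pen":(122,156,56,128),"card":(186,158,86,126),"calc":(278,160,96,114)})]:
    im,c=load(n)
    for k,(x,y,w,h) in rois.items():
        m=(im[y:y+h,x:x+w].max(2)<48).astype(np.uint8)
        cs,_=cv2.findContours(m,cv2.RETR_EXTERNAL,cv2.CHAIN_APPROX_NONE,offset=(x,y))
        pts=np.vstack([q for q in cs if cv2.contourArea(q)>60])[:,0]
        P=np.array([plane(c,p,.01,True)[:2] for p in pts],np.float32)*1000
        print(n,k,np.round(np.hstack(cv2.minAreaRect(P)),1))
a=load("w1")[1];b=load("w2")[1];d=load("w3")[1]
print("black",plane(a,(280,118),.053,1)); print("blue",[plane(c,u,.053,1).round(4) for c,u in((a,(283.5,240)),(b,(338,106)),(d,(158,110)))])
print("blue tri",tri([(a,(283.5,240),1),(b,(338,106),1),(d,(158,110),1)]))
im=load("w1")[0]
cv2.imwrite("pics/w1c.png",cv2.resize(im[105:255,225:365],None,fx=4,fy=4,interpolation=cv2.INTER_CUBIC))
E
```

```text
tip 0.0726
w2 tin [ 630.5 -258.4   79.7  130.5   88. ]
w2 pen [ 607.5 -127.1    5.9   30.3   89.4]Traceback (most recent call last):
  File "<stdin>", line 8, in <module>
    return _nx.concatenate(arrs, 0, dtype=dtype, casting=casting)
           ~~~~~~~~~~~~~~~^^^^^^^^^^^^^^^^^^^^^^^^^^^^^^^^^^^^^^^
ValueError: need at least one array to concatenate
```

```bash
python3 - <<'E'
from h import *
for n,rois in [("w2",{"tin":(130,162,80,112),"pen":(266,152,52,136),"card":(330,160,90,124),"calc":(414,164,84,106)}),("w3",{"tin":(26,166,66,106),"pen":(122,156,56,128),"card":(186,158,86,126),"calc":(278,160,96,114)})]:
    im,c=load(n)
    for k,(x,y,w,h) in rois.items():
      for th in (45,60,75):
        m=(im[y:y+h,x:x+w].max(2)<th).astype(np.uint8)
        cs,_=cv2.findContours(m,cv2.RETR_EXTERNAL,cv2.CHAIN_APPROX_NONE,offset=(x,y))
        cs=[q for q in cs if cv2.contourArea(q)>60]
        if not cs: continue
        P=np.array([plane(c,p,.01,True)[:2] for p in np.vstack(cs)[:,0]],np.float32)*1000
        print(n,k,th,np.round(np.hstack(cv2.minAreaRect(P)),1))
a=load("w1")[1];b=load("w2")[1];d=load("w3")[1]
print("black",plane(a,(280,118),.053,1)); print("blue",[plane(c,u,.053,1).round(4) for c,u in((a,(283.5,240)),(b,(338,106)),(d,(158,110)))])
print("blue tri",tri([(a,(283.5,240),1),(b,(338,106),1),(d,(158,110),1)]))
im=load("w1")[0]
cv2.imwrite("pics/w1c.png",cv2.resize(im[105:255,225:365],None,fx=4,fy=4,interpolation=cv2.INTER_CUBIC))
E
```

```text
w2 tin 45 [ 630.5 -258.3   79.2  130.4   88. ]
w2 tin 60 [ 630.3 -258.4   80.7  132.    87.9]
w2 tin 75 [ 630.3 -258.3   81.6  132.6   88. ]
w2 pen 45 [ 607.5 -127.1    5.9   27.9   89.4]
w2 pen 60 [ 635.6 -108.5  154.8   44.5    1. ]
w2 pen 75 [ 6.351e+02 -1.086e+02  1.554e+02  4.540e+01  3.000e-01]
w2 card 60 [701.6 -25.7  87.3  39.   50.6]
w2 card 75 [692.5  -7.6  95.5  48.2  80.3]
w2 calc 60 [621.2 145.9 136.6  55.8  22.3]
w2 calc 75 [630.1 109.  126.8  96.2   0. ]
w3 tin 60 [ 630.  -257.    80.2  129.9   87.8]
w3 tin 75 [ 630.1 -256.9   82.   131.4   87.9]
w3 pen 45 [ 629.4 -107.   143.3   45.8    0.7]
w3 pen 60 [ 6.347e+02 -1.066e+02  1.554e+02  4.730e+01  6.000e-01]
w3 pen 75 [ 6.349e+02 -1.066e+02  1.566e+02  4.850e+01  5.000e-01]
w3 card 45 [625.4  -4.   87.9 118.5  89.9]
w3 card 60 [637.3  -3.9  89.5 144.4  89.8]
w3 card 75 [637.8  -4.1  90.1 146.   89.8]
w3 calc 60 [6.304e+02 1.103e+02 1.260e+02 9.210e+01 2.000e-01]
w3 calc 75 [6.306e+02 1.103e+02 1.268e+02 9.460e+01 1.000e-01]
black [ 0.36965625 -0.06684871  0.053     ]
blue [array([ 0.4969, -0.0636,  0.053 ]), array([ 0.4961, -0.0652,  0.053 ]), array([ 0.4965, -0.0654,  0.053 ])]
blue tri [ 0.49633279 -0.06460292  0.05417856]
```

View pics/w1c.png

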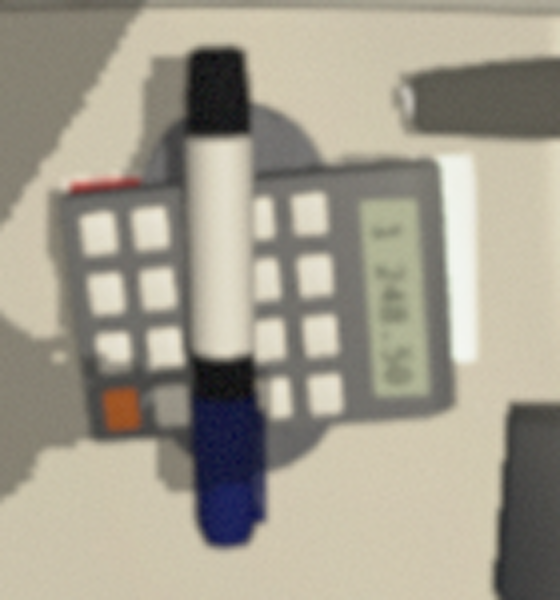

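The crop shows the calculator with its display on the +y side, rotated about 5°, the tin's round ends at top and bottom, and the card's ends on the left and right. Before descending I need to know whether the tip reach holds for the open or the shut gripper.

```bash
python3 - <<'E'
from h import *
im,c=load("w1"); T=np.array([.44,-.065,.30])
for r in (.060,.073,.086):
    print(r,[proj(c,T+[dx,dy,-r],1).round(0) for dx in(-.011,.011) for dy in(-.0425,.0425)])
# calc/card corners, crop px -> world
q=lambda u,v:(225+u/4,105+v/4)
print("calc corners",[plane(c,q(*p),z,1)[:2].round(4) for p,z in(((66,195),.040),((437,163),.045),((452,405),.045),((95,437),.040))])
print("card white corners",[plane(c,q(*p),.012,1)[:2].round(4) for p in((472,155),(475,360))],"red corner",plane(c,q(72,183),.012,1)[:2].round(4))
print("tin ends", plane(c,q(240,102),.028,1)[:2],plane(c,q(245,470),.028,1)[:2])
cv2.imwrite("pics/w1f.png",cv2.resize(im[250:330,130:430],None,fx=2.6,fy=2.6))
E
```

```text
0.06 [array([191., 268.]), array([372., 267.]), array([196., 306.]), array([367., 306.])]
0.073 [array([197., 255.]), array([366., 255.]), array([202., 292.]), array([361., 292.])]
0.086 [array([203., 245.]), array([360., 245.]), array([207., 280.]), array([356., 280.])]
calc corners [array([ 0.4065, -0.1067]), array([ 0.3975, -0.0122]), array([ 0.4618, -0.0057]), array([ 0.4723, -0.1011])]
card white corners [array([0.3991, 0.0029]), array([0.4587, 0.0063])] red corner [ 0.4073 -0.1085]
tin ends [ 0.38388312 -0.06187788] [ 0.48642526 -0.06047117]
```

View pics/w1f.png

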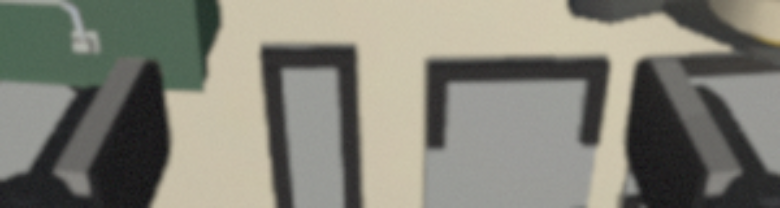

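Open-gripper tip reach is about 58–60 mm, so 72.6 mm is the shut value. A few gentle board touches at the gripping widths will give exact values.

```bash
python3 - <<'E'
from h import *
robot.set_gripper(.068)
robot.move_pose([.545,-.065,.10],[180,0,180])
for w in (.068,.060,.052,.018):
    robot.set_gripper(w); robot.pause(.1)
    hit=robot.line_to([.545,-.065,.05],vel=.04,guard=4); o=robot.observe()
    print(hit,o["gripper_width"],o["tool_pos"].round(4),o["ft_force"].round(1),o["time"])
    robot.line_to([.545,-.065,o["tool_pos"][2]+.016],vel=.2)
E
```

```text
True 0.06801536714403283 [ 0.5448 -0.0649  0.0655] [-3.1  1.2  9.3] 6.1333
True 0.05973702898651112 [ 0.5451 -0.0651  0.0676] [-2.1  0.8  6.5] 7.2
True 0.0518243664408338 [ 0.5452 -0.0651  0.0692] [-3.1  0.7  8.5] 8.2917
True 0.017806327903046204 [ 0.5452 -0.0651  0.0729] [-3.2  1.1  9.2] 9.5417
```

```bash
cat >> h.py <<'E'
def st(m=""):
    o=robot.observe(); print(m,round(o["time"],2),o["tool_pos"].round(4),"w",round(o["gripper_width"],4),"gf",round(o["gripper_force"],1),"ft",o["ft_force"].round(1))
def pick(xy,yaw,z,wopen,zhi):
    robot.set_gripper(wopen); robot.move_pose([*xy,z+.04],[180,0,yaw]); 
    print("hit",robot.line_to([*xy,z],vel=.1,guard=8)); robot.set_gripper(0); robot.pause(.15); st("grip")
    robot.line_to([*xy,zhi],vel=.15); st("lift")
def place(xy,yaw,z,wrel,zhi,via=()):
    for v in via: robot.move_pose(*v)
    robot.move_pose([*xy,zhi],[180,0,yaw]); robot.line_to([*xy,z+.012],vel=.2)
    print("hit",robot.line_to([*xy,z-.0015],vel=.04,guard=6)); st("down"); robot.set_gripper(wrel); robot.pause(.2)
    robot.line_to([*xy,zhi],vel=.15); st("away")
E
python3 - <<'E'
from h import *
robot.line_to([.545,-.065,.2],vel=.3)
pick((.433,-.0657),-178.9,.1254,.042,.19)
place((.635,-.1075),-179.5,.0854,.04,.19)
robot.move_pose([.50,-.08,.30],[180,0,180]); snap("w4"); st()
E
```

```text
hit False
grip 12.26 [ 0.4336 -0.066   0.1265] w 0.016 gf 59.2 ft [0.1 0.3 6.1]
lift 12.84 [ 0.4329 -0.0657  0.1894] w 0.0158 gf 58.5 ft [-0.1 -0.4 -0.3]
hit True
down 14.68 [ 0.6362 -0.1082  0.0876] w 0.0155 gf 64.8 ft [ 0.4 -1.   0.4]
away 16.07 [ 0.6346 -0.1073  0.1888] w 0.0402 gf 0.0 ft [-0.3 -0.8 -0.5]
 16.86 [ 0.5004 -0.0802  0.2983] w 0.04 gf 0.0 ft [ 0.2 -1.   0.9]
```

View pics/w4.png

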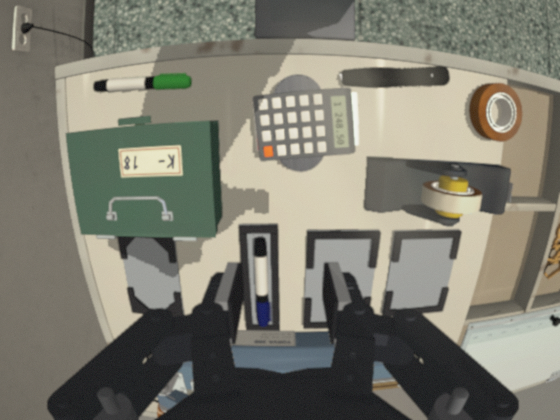

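```bash
python3 - <<'E'
from h import *
im,c=load("w4")
a=plane(c,(260,238),.013,1);b=plane(c,(264.5,327),.013,1); print("pen",a,b,(a+b)/2)
cv2.imwrite("pics/w4c.png",cv2.resize(im[65:180,235:370],None,fx=5,fy=5,interpolation=cv2.INTER_CUBIC))
E
```

```text
pen [ 0.57146531 -0.10604178  0.013     ] [ 0.70680809 -0.10414649  0.013     ] [ 0.6391367  -0.10509413  0.013     ]
```

View pics/w4c.png

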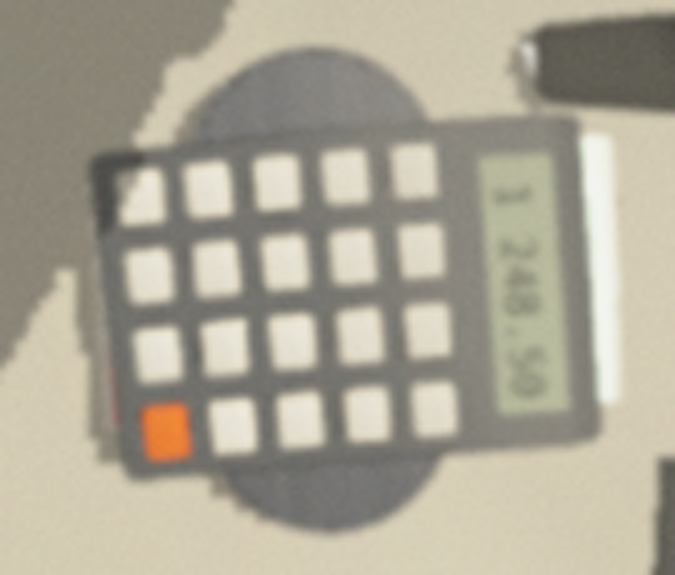

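```bash
python3 - <<'E'
from h import *
im,c=load("w4")
q=lambda u,v:(235+u/5,65+v/5)
C=np.array([plane(c,q(*p),z,1)[:2] for p,z in(((95,155),.039),((580,117),.045),((602,435),.045),((130,478),.039))])
d=(C[1]+C[2]-C[0]-C[3])/2; w=(C[2]+C[3]-C[0]-C[1])/2; ctr=C.mean(0)
yaw=float(np.degrees(np.arctan2(d[1],d[0]))); print(ctr,yaw,np.linalg.norm(d),np.linalg.norm(w))
ok=.395<ctr[0]<.46 and abs(np.linalg.norm(w)-.068)<.006 and 88<yaw<103
if ok:
    pick(ctr,yaw,.0950,.084,.17)
    if robot.observe()["gripper_width"]>.06:
        place((.6305,.110),180.,.0950-.024,.078,.17)
        robot.move_pose([.52,.0,.30],[180,0,180]); robot.pause(.1); snap("w5"); st()
E
```

```text
[ 0.4358717  -0.05621593] 95.81691130112118 0.09675157546151097 0.06577914614523832
hit False
grip 19.68 [ 0.4366 -0.0565  0.0964] w 0.0663 gf 67.7 ft [-1.7  0.7  6.6]
lift 20.33 [ 0.4356 -0.0561  0.1692] w 0.0665 gf 66.9 ft [ 0.9 -0.9 -1.5]
hit True
down 22.27 [0.6317 0.1099 0.0725] w 0.0661 gf 67.9 ft [-1.4 -1.6  6.7]
away 23.55 [0.6301 0.11   0.1689] w 0.0779 gf 0.0 ft [ 0.5  0.2 -0.2]
 24.52 [0.5201 0.0007 0.2983] w 0.078 gf 0.0 ft [-0.2 -0.1  1.2]
```

View pics/w5.png

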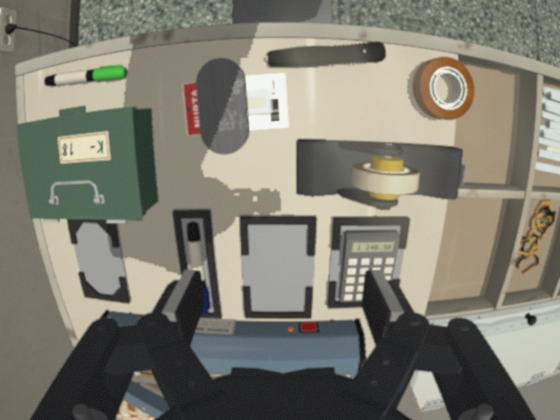

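The calculator is in its pocket at (370,265). The tin (222,105) and card (186–288, 72–138) are now clearly visible, so I'll measure the tin by its dark contour and move it.

```bash
python3 - <<'E'
from h import *
im,c=load("w5")
x,y,w,h=188,50,66,112; r=im[y:y+h,x:x+w]; hsv=cv2.cvtColor(r,cv2.COLOR_BGR2HSV)
for th in(75,85,95):
    m=((r.max(2)<th)&(hsv[...,1]<70)).astype(np.uint8); m=cv2.morphologyEx(m,cv2.MORPH_OPEN,np.ones((5,5),np.uint8))
    k=max(cv2.findContours(m,cv2.RETR_EXTERNAL,cv2.CHAIN_APPROX_NONE,offset=(x,y))[0],key=cv2.contourArea)
    P=np.array([plane(c,p[0],.028,1)[:2] for p in k],np.float32)*1000
    M=P.mean(0);print(th,np.round(np.hstack(cv2.minAreaRect(P)),1),np.round(np.hstack(cv2.fitEllipse(P)),1))
z=np.zeros((480,640,3),np.uint8)
cv2.imwrite("pics/w5c.png",np.hstack([cv2.resize(im[45:165,170:300],(520,480),interpolation=cv2.INTER_CUBIC)]))
E
```

```text
75 [405.8 -71.9   7.5  15.3  89.4] [405.  -71.6   6.8  17.8 100.6]
85 [429.  -75.1  38.8  92.5  71.9] [421.  -69.6  36.4  95.7  78. ]
95 [429.3 -75.   40.5  94.   71.9] [421.2 -69.5  37.4  97.4  78.3]
```

View pics/w5c.png

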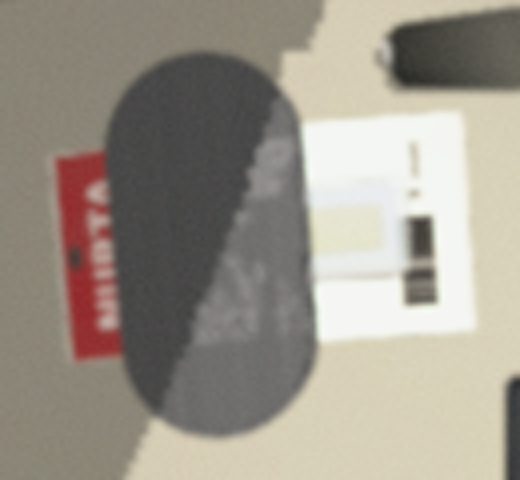

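The crop shows the tin's sides at about x=106–124 and x=302–318, its ends at (205,52) and (218,438), and the card's corners.

```bash
python3 - <<'E'
from h import *
im,c=load("w5"); q=lambda u,v:(170+u/4,45+v/4)
X=lambda p,z:plane(c,q(*p),z,1)[:2]
L0,L1,R0,R1=X((106,150),.028),X((124,370),.028),X((302,140),.025),X((317,345),.025)
e=(X((205,52),.028)+X((218,438),.028))/2; print("len",np.linalg.norm(X((205,52),.028)-X((218,438),.028)))
d=(L1-L0)/np.linalg.norm(L1-L0)+(R1-R0)/np.linalg.norm(R1-R0); d/=np.linalg.norm(d); n=np.array([-d[1],d[0]])
wl,wr=(L0+L1)/2@n,(R0+R1)/2@n; ctr=d*(e@d)+n*(wl+wr)/2; a=float(np.degrees(np.arctan2(d[1],d[0])))
print(ctr,a,"width",wl-wr)
K=np.array([X(p,.012) for p in((55,158),(462,112),(474,328),(75,360))]); kd=(K[1]+K[2]-K[0]-K[3])/2;print("card",K.mean(0),np.degrees(np.arctan2(kd[1],kd[0])),np.linalg.norm(kd),np.linalg.norm(K[2]+K[3]-K[0]-K[1])/2)
if abs(abs(wl-wr)-.052)<.005 and abs(a)<15:
    pick(ctr,a+180,.0828,.07,.16)
    if robot.observe()["gripper_width"]>.045:
        place((.6302,-.2577),178.,.0828-.008,.066,.16,via=[([.56,-.12,.2],[180,0,180])])
        robot.move_pose([.50,-.1,.30],[180,0,180]); robot.pause(.1); snap("w6"); st()
E
```

```text
len 0.10315641782179352
[ 0.43644973 -0.06084243] 3.2993082770418516 width -0.05181032789617971
card [ 0.43451562 -0.04931382] 93.81357396459393 0.112207616771619 0.058557886634468884
hit False
grip 26.62 [ 0.4373 -0.0612  0.0842] w 0.0504 gf 63.2 ft [-1.2  0.3  6.1]
lift 27.28 [ 0.4362 -0.0607  0.1592] w 0.0502 gf 62.4 ft [-0.7 -0.1 -1.3]
hit True
down 29.46 [ 0.6312 -0.2583  0.0762] w 0.0506 gf 64.1 ft [-2.1  0.2  5.4]
away 30.68 [ 0.6299 -0.2575  0.159 ] w 0.0659 gf 0.0 ft [ 0.5 -0.7 -0.7]
 31.8 [ 0.5002 -0.1006  0.2987] w 0.0664 gf 0.0 ft [ 0.9  0.5 -0. ]
```

View pics/w6.png

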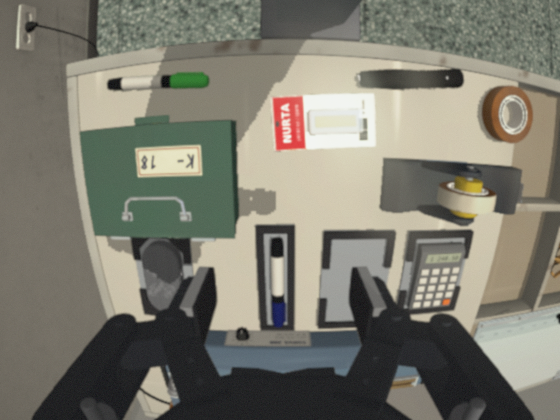

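The tin lies in its inlay at (165,275), the pen and calculator are seated, and the card lies free at (325,122).

```bash
python3 - <<'E'
from h import *
im,c=load("w6"); x,y,w,h=262,86,124,76; r=im[y:y+h,x:x+w]; hsv=cv2.cvtColor(r,cv2.COLOR_BGR2HSV)
red=(hsv[...,1]>130)&(hsv[...,2]>70); wh=(hsv[...,1]<22)&(hsv[...,2]>190)
m=cv2.morphologyEx((red|wh).astype(np.uint8),cv2.MORPH_OPEN,np.ones((3,3),np.uint8))
cs=[k for k in cv2.findContours(m,cv2.RETR_EXTERNAL,cv2.CHAIN_APPROX_NONE,offset=(x,y))[0] if cv2.contourArea(k)>30]
P=np.array([plane(c,p,.012,1)[:2] for p in np.vstack(cs)[:,0]],np.float32)*1000
(cx,cy),(a,b),t=cv2.minAreaRect(P); yaw=t if a>b else t+90
print(cx,cy,a,b,t,yaw)
if abs(max(a,b)-118)<6 and abs(min(a,b)-62)<5 and 85<yaw<102 and abs(cx-434.5)<6 and abs(cy+49)<6:
    pick((cx/1000,cy/1000),yaw,.0685,.084,.16)
    if robot.observe()["gripper_width"]>.055:
        place((.6375,-.004),180.,.0725,.074,.16)
        robot.move_pose([.50,-.08,.34],[180,0,180]); robot.pause(.2); snap("w7"); st()
E
[ -f pics/w7.png ] || echo none
```

```text
433.614501953125 -52.10688400268555 61.003578186035156 112.21339416503906 3.615669012069702 93.6156690120697
hit False
grip 34.55 [ 0.4344 -0.0524  0.0698] w 0.06 gf 65.3 ft [-1.1  1.3  6.4]
lift 35.31 [ 0.4333 -0.052   0.1592] w 0.0601 gf 64.6 ft [ 0.4  0.9 -1. ]
hit True
down 37.37 [ 0.6387 -0.0043  0.0739] w 0.0604 gf 65.5 ft [-1.9 -0.4  6. ]
away 38.59 [ 0.6371 -0.0039  0.159 ] w 0.0743 gf 0.0 ft [-0.3  0.1 -0.4]
 39.79 [ 0.5002 -0.0796  0.3388] w 0.0742 gf 0.0 ft [ 0.1 -0.2 -0.1]
```

```bash
python3 - <<'E'
from h import *
robot.move_pose([.47,-.07,.42],[180,0,180]); robot.pause(.2); im,_=snap("w8"); st()
cv2.imwrite("pics/w8c.png",cv2.resize(im[190:345,130:460],None,fx=2.4,fy=2.4,interpolation=cv2.INTER_CUBIC))
E
```

```text
40.48 [ 0.47   -0.07    0.4187] w 0.0737 gf 0.0 ft [-0.6  0.1 -0.2]
```

View pics/w8c.png

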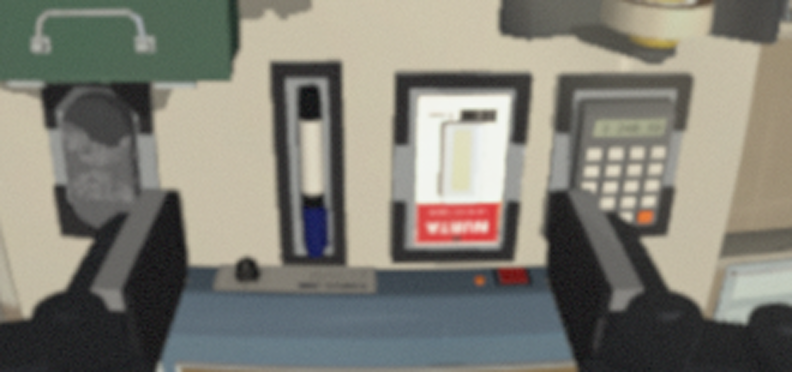

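The crop shows all four things down in their pockets, with grey floor visible round them. The small outward offsets of the tin and calculator match the expected parallax. Handing in.

```bash
python3 -c "
from plant import robot
print(robot.job_done())"
```

```text
the job is handed in; nothing more can be done
None
```

I laid the marker, calculator, tin and blade card in their own inlays, in that order, and handed the job in at about 41 s; the last wrist picture showed all four in their pockets, and I never moved to touch the tape roll or cutter, but the simulator gave no verdict.

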